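# Complete and square up the short pile of spare wall tiles

### The arm

A 6-joint arm with a two-finger parallel gripper is mounted at the origin on the work surface. World frame = base frame: x ahead of the robot, y to its left, z up, the work surface at z = 0. Lengths are in mm, angles in rad, forces in N, time in s.
With the tool pointing down it reaches from about 275 to 1000 mm from the base axis. Payload 8.4 kg.
Tool frame: the origin (TCP) lies at the very end of the fingers, on their centre line; the grasp point (between the pads) lies 19 mm behind it; z points along the fingers, y is the line along which they close (so a half turn about z gives the same grasp; the last joint's range is limited). The gripper opens to 85 mm and grips with 20 to 120 N. Pads are 22 mm wide; open, the fingers measure 114 mm over their backs; the gripper's body (76 mm by 85 mm) begins 54 mm behind the grasp point. The pads swing forward as they close: fully open they stand 13 mm farther back than shut.
Start: joints at [-1.2, 0.353, 1.633, -0, 1.155, -0.002], TCP at [227.639, -582.072, 231.281] pointing down, gripper open.
Joint ranges: [-2.63, 2.63], [-0.92, 2.1], [0.06, 2.66], [-1.3, 4.44], [0, 2.69], [-3.02, 3.02]. Speed limits (rad/s): [2.22, 2.22, 2.79, 3.14, 3.14, 3.14].

### API

Orientations are given as [roll, pitch, yaw] about the fixed x, y, z axes, in that order (R = Rz(yaw) Ry(pitch) Rx(roll)).
In Python, from rig import telemetry, imaging, r gives the robot as it stands. The module is installed in compiled form; this text tells all that it offers.
- The arm moves only by the tool step_arm, never from a script. Its argument "moves" is a list of rows, each a list of 3 entries, a list of its own where there are three numbers: the turn, a rotation vector about the tool's x, y, z scaled (see below), then the shift along the tool's x, y, z scaled (see below), then the opening, from -1 (shut) to 1 (fully open). A call has 1 to 8 rows; each row is the pose to reach, as a shift and turn from the pose commanded when the call began, along the tool's axes at that moment; what a row does not reach only later rows make up. The controller multiplies each number of a shift by 200 mm and each number of a turn by 45 degrees. A row lasts 1/10 s, in which the tool goes at most 50 mm and 8.59 degrees, less where a joint would pass 70% of its speed; a pose out of reach is approached as far as the arm can. A call with a number of a shift or a turn outside -1 to 1 is refused whole. A call with a gripper value outside its range is refused whole. The fingers move at their own pace and stop on an object; "squeeze" is the grip in N (left out, the last holds). Time passes only in rows, so rows that repeat a pose let the fingers close. It gives the time, the measured TCP pose, the force, the opening and the grip force at its end, in the units of the state.
- telemetry.sense(): the state, without advancing time (a new reading comes with each control period).
- imaging.grab_frame(name): name is "scene" or "top" or "wrist"; returns the picture (400x640x3 uint8, red, green, blue); there is no depth.
- imaging.calibration(name): a dict with "fx", "fy", "cx", "cy" (pixels), "cam_to_world" (4x4, takes a point from camera to world coordinates). Camera axes: x right, y up, looking along -z (the intrinsics and any distortion apply to the point x, -y, -z); pixel columns grow to the right and rows downward; lengths in mm; the calibration is good to about 2 mm. A picture is of the moment at which its call begins: read the wrist's pose just before it. calibration takes no time and is no camera call; for the wrist camera it gives the pose at the moment of the call.
- r.sign_off(): hands the job in; it is judged then, once.
Trained networks look in the newest picture that a camera, given by its name, has taken for a name from the list of things; names that differ only in an ending like _2 or _b are one class to them, and where a whole thing is asked for, a point or a joint stands for the part that bears it (a point fixed in the world has none). Each returns a list of dicts, best first, with "conf" (0 to 1); they miss things now and then, are a little off and sometimes report something else, mostly with a low value. They report only what shows in the picture. A call takes as long as a camera call. They do not tell look-alikes from the thing itself.
- imaging.recognise(camera, name): "extent" ([left, top, width, height] in pixels, round what is visible of it).
- imaging.mark_of(camera, name): "xy" ([column, row] in pixels: a listed point, or the origin of a listed thing).
The state is a dict: "clock": time; "qpos": joint angles; "qvel": joint speeds; "joint_efforts": joint torques, N m; "eef_pos": TCP position; "tcp_rot": TCP orientation; "contact_force": force on the tool from outside, world axes, zero at the start; "wrist_torque": the same for the moment, N m; "opening": opening from 0.0 (shut) to 1.0 (fully open); "grasp_force": force on a finger pad.
Only numpy, scipy, OpenCV 4.12 (cv2) and the standard library are available. Lean on these libraries where they do the work, as an engineer would, in place of code of your own. Each camera call takes 0.05 s, during which the arm holds its last target. There are 200 camera calls.

### The job

Spare wall tiles are kept in two corner stops on the cupboard base: one holds a full, neat pile of three, the other has only two tiles that have slid out of true. Lay the loose tile flat on the short pile without letting it drop, its long way along the long strip, and let go; then push the whole pile home until you feel it bear firmly (a push of about 10 to 15 N) against that corner's long back strip, and after that the same against its short side strip, so that all three tiles lie flush and square in the corner. Do not ram the strips (30 N is too much), and leave the full pile and everything else where it is.

Things in the scene. Friction and masses are not known exactly. Their poses are not given: they have to be found in the camera images.
- spare: The loose tile, lying by itself flat on the base: flat white ceramic wall tile, 65 (its x) x 130 (its y) x 9 (z) mm, 120 to 220 g; origin at the centre of its underside. 
- tile_1: Lower tile of the short pile, flat on the base: flat white ceramic wall tile, 65 (its x) x 130 (its y) x 9 (z) mm, 120 to 220 g; origin at the centre of its underside. 
- tile_2: Upper tile of the short pile, on tile_1: flat white ceramic wall tile, 65 (its x) x 130 (its y) x 9 (z) mm, 120 to 220 g; origin at the centre of its underside. 
- corner_a: Corner stop that holds the pile that is one tile short. Two bare aluminium strips screwed to the base, meeting at a right angle. Origin: the inside corner, at the height of the base; +x points at the back strip, +y at the side strip, so tiles belong at negative x and negative y and one that is flush in the corner has its centre at x -32.5, y -65 mm in this frame, its long edge along the back strip
- back_a: Long back strip of that corner stop: 10 mm thick, 24 mm high; its inner face lies in the plane x = 0 of the corner's frame, from y -140 to y +10 mm. Origin and axes as the corner's. Fixed
- side_a: Short side strip of that corner stop: 10 mm thick, 24 mm high; its inner face lies in the plane y = 0 of the corner's frame, from x -60 to x 0 mm. Origin and axes as the corner's. Fixed
- corner_b: The other corner stop, holding the full pile. Two bare aluminium strips screwed to the base, meeting at a right angle. Origin: the inside corner, at the height of the base; +x points at the back strip, +y at the side strip, so tiles belong at negative x and negative y and one that is flush in the corner has its centre at x -32.5, y -65 mm in this frame, its long edge along the back strip
- back_b: Long back strip of that corner stop: 10 mm thick, 24 mm high; its inner face lies in the plane x = 0 of the corner's frame, from y -140 to y +10 mm. Origin and axes as the corner's. Fixed
- side_b: Short side strip of that corner stop: 10 mm thick, 24 mm high; its inner face lies in the plane y = 0 of the corner's frame, from x -60 to x 0 mm. Origin and axes as the corner's. Fixed
- full_1: Tile 1 from below of the full pile, to be left alone: flat white ceramic wall tile, 65 (its x) x 130 (its y) x 9 (z) mm, 120 to 220 g; origin at the centre of its underside. 
- full_2: Tile 2 from below of the full pile, to be left alone: flat white ceramic wall tile, 65 (its x) x 130 (its y) x 9 (z) mm, 120 to 220 g; origin at the centre of its underside. 
- full_3: Tile 3 from below of the full pile, to be left alone: flat white ceramic wall tile, 65 (its x) x 130 (its y) x 9 (z) mm, 120 to 220 g; origin at the centre of its underside. 
- brush: Blue plastic dust brush, 180 mm long, lying along its x. Bystander
- scraper: Red scraper, 150 mm long, lying along its x. Bystander
- cup: Ceramic cup with a handle, 76 mm across, 85 mm high, standing. Bystander
- drain_key: Steel T-shaped drain key, 175 mm long (its x), crossbar 80 mm, 12 mm high, lying. Bystander
- timer: Round turning-knob timer, 60 mm across, 44 mm high. Bystander
Not all that is in view belongs to the job. Leave any brown look-alike of the tile_2 alone.

How it is judged (in metres and radians):
On the way, in this order (a step that is already met when the one before it is completed fails the run):
1. the loose tile lies flat on the short pile, let go, its long side within about 20 degrees of the back strip's direction (height (world z) of spare between 0.016 and 0.02 m and horizontal distance between spare and tile_2 below 0.045 m and angle between spare's own z axis and vertical below 0.05 rad and angle between the x axis of spare and the x axis of corner_a, either way round below 0.35 rad and contact force between the fingers and spare below 0.1 N and linear speed of spare below 0.02 m/s), for 0.2 s.
2. the pile is pressed firmly (over 3 N on the strip) home against the back strip, all three tiles flush with it (x of tile_1 in the frame of corner_a between -0.0355 and -0.0305 m and x of tile_2 in the frame of corner_a between -0.0355 and -0.0305 m and x of spare in the frame of corner_a between -0.0355 and -0.0305 m and contact force between back_a and anything else above 3 N and contact force between back_a and the arm below 0.5 N and contact force between back_a and the fingers below 0.5 N), for 0.03 s.
3. the pile is pressed firmly (over 3 N on the strip) home against the side strip, all three tiles flush with it (y of tile_1 in the frame of corner_a between -0.068 and -0.063 m and y of tile_2 in the frame of corner_a between -0.068 and -0.063 m and y of spare in the frame of corner_a between -0.068 and -0.063 m and contact force between side_a and anything else above 3 N and contact force between side_a and the arm below 0.5 N and contact force between side_a and the fingers below 0.5 N), for 0.03 s.
At the end, for the whole second after the job is handed in: all three tiles of the once short pile lie flat on one another at rest, the loose one on top, each flush with the back strip and the side strip (gap under 3 mm) and square to them within 0.03 rad, let go (x of tile_1 in the frame of corner_a between -0.0355 and -0.0305 m and x of tile_2 in the frame of corner_a between -0.0355 and -0.0305 m and x of spare in the frame of corner_a between -0.0355 and -0.0305 m and y of tile_1 in the frame of corner_a between -0.068 and -0.063 m and y of tile_2 in the frame of corner_a between -0.068 and -0.063 m and y of spare in the frame of corner_a between -0.068 and -0.063 m and angle between the x axis of each of tile_1, tile_2, spare and the x axis of corner_a, either way round below 0.03 rad and height (world z) of tile_1 between -0.002 and 0.002 m and height (world z) of tile_2 between 0.007 and 0.011 m and height (world z) of spare between 0.016 and 0.02 m and angle between each of tile_1, tile_2, spare's own z axis and vertical below 0.05 rad and linear speed of each of tile_1, tile_2, spare below 0.01 m/s); the robot touches nothing.
It fails at once if the loose tile is let fall (faster than 0.4 m/s with no finger on it) (contact force between the fingers and spare below 0.05 N and linear speed of spare above 0.4 m/s).
It fails at once if a strip of the corner is rammed with more than 30 N (contact force between any of back_a, side_a and anything else above 30 N).
It fails at once if a tile of the full pile is moved more than 6 mm (distance of any of full_1, full_2, full_3 from where it was at the start of the episode above 0.006 m).
It fails at once if another thing is moved more than 20 mm (distance of any of brush, scraper, cup, drain_key, timer from where it was at the start of the episode above 0.02 m).
It also fails if it takes over 72 s, if anything falls off the work surface, if the arm or the gripper's body presses on something with over 40 N, if the wrist force passes 120 N, or if a joint passes its speed limit or range.

## Working session

There is one attempt and no reset: what is moved stays moved. The work goes in short steps, Python scripts to look and compute and a tool call to move; the robot and the scene stay as the last step left them, time stands still between calls to the robot, and variables do not carry over. Pictures are saved under pics/ and viewed, at most 10 in all, crops included, and the job is handed in when it is done.

Besides the shell and the picture viewer there is one more tool, called as name(argument=value, ...) on one line, values as JSON. step_arm: Moves the arm, as the interface text tells. Its arguments: {"type":"object","properties":{"moves":{"type":"array"},"squeeze":{"type":"number"}},"required":["moves"]}

```bash
mkdir -p pics; ls
python3 - <<'E'
from rig import telemetry, imaging, r
import cv2,numpy as np
s=telemetry.sense();print(s)
for n in ["scene","top"]:
    im=imaging.grab_frame(n); cv2.imwrite(f"pics/{n}0.png",im[:,:,::-1])
    c=imaging.calibration(n);print(n,c)
    for o in ["spare","tile_1","corner_a","back_a","side_a","full_3"]:
        print(o,[(round(d['conf'],2),np.round(d['extent'])) for d in imaging.recognise(n,o)][:6],[(round(d['conf'],2),np.round(d['xy'],1)) for d in imaging.mark_of(n,o)][:6])
E
```

```text
pics
{'clock': 0.0, 'qpos': array([-1.20035719e+00,  3.53611457e-01,  1.63412581e+00,  5.38841801e-06,
        1.15522060e+00, -2.41620712e-03]), 'qvel': array([ 0.00040405, -0.00081687, -0.00015023, -0.00155933,  0.00142461,
        0.00105488]), 'joint_efforts': array([-4.27034916e-03, -6.05272937e+01, -3.42065978e+01, -2.47791841e-04,
        9.49615322e-03, -2.98455336e-05]), 'eef_pos': array([ 227.49237804, -581.61628746,  230.5881674 ]), 'tcp_rot': array([-3.14022746e+00, -8.22541141e-06,  3.72853159e-01]), 'contact_force': array([-0.62218788, -0.7079357 ,  0.06365056]), 'wrist_torque': array([0.02228277, 0.01786019, 0.00140219]), 'grasp_force': 0.0, 'opening': 0.9986920459988212}
scene {'fx': 520.1314688048291, 'fy': 520.1314688048291, 'cx': 316.7205283339544, 'cy': 196.76554305771103, 'cam_to_world': array([[ 4.27299334e-02, -8.39268672e-01,  5.42035284e-01,
         1.33754112e+03],
       [ 9.99076887e-01,  3.34947522e-02, -2.68974974e-02,
        -6.24287976e+01],
       [ 4.41888936e-03,  5.42684252e-01,  8.39925161e-01,
         1.29119573e+03],
       [ 0.00000000e+00, 
[... 1988 characters left out ...]
[190., 150.,  60.,  38.])), (0.23, array([282., 203.,  26.,  60.]))] [(0.87, array([336.1, 166.2])), (0.72, array([202.7, 162.8]))]
back_a [(0.59, array([330., 160.,  43.,   6.])), (0.46, array([195., 153.,  56.,  11.]))] [(0.85, array([331.2, 170.1])), (0.61, array([199.4, 165.5]))]
side_a [(0.5, array([198., 165.,   3.,  23.])), (0.33, array([199., 156.,  48.,  34.]))] [(0.55, array([201.8, 164.8])), (0.4, array([329.2, 163.9]))]
full_3 [(0.62, array([203., 156.,  42.,  31.])), (0.48, array([243., 184.,   5.,  -0.])), (0.38, array([346., 169.,  51.,  30.])), (0.22, array([190., 150.,  62.,  39.]))] [(0.87, array([226.6, 172.6])), (0.61, array([224.6, 172.8])), (0.6, array([225. , 173.6]))]
```

Run:
```python
import cv2
a=cv2.imread("pics/top0.png")[100:300,160:560];cv2.imwrite("pics/t1.png",cv2.resize(a,None,fx=2,fy=2,interpolation=cv2.INTER_CUBIC))
a=cv2.imread("pics/scene0.png")[120:300,130:460];cv2.imwrite("pics/s1.png",cv2.resize(a,None,fx=2.4,fy=2.4,interpolation=cv2.INTER_CUBIC))
```

```text
(no output)
```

View pics/t1.png

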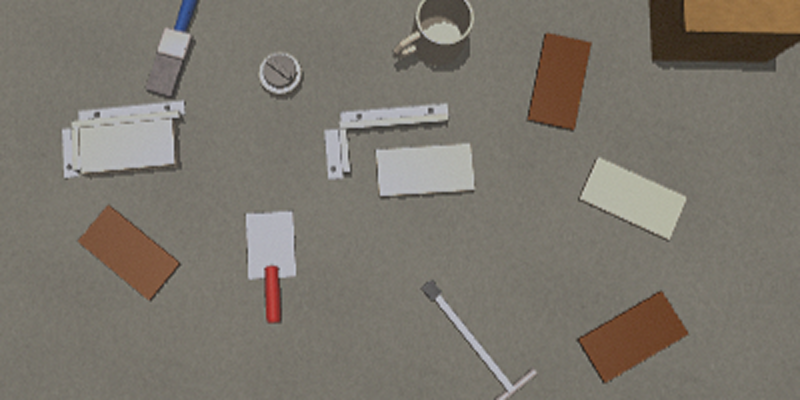

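View pics/s1.png

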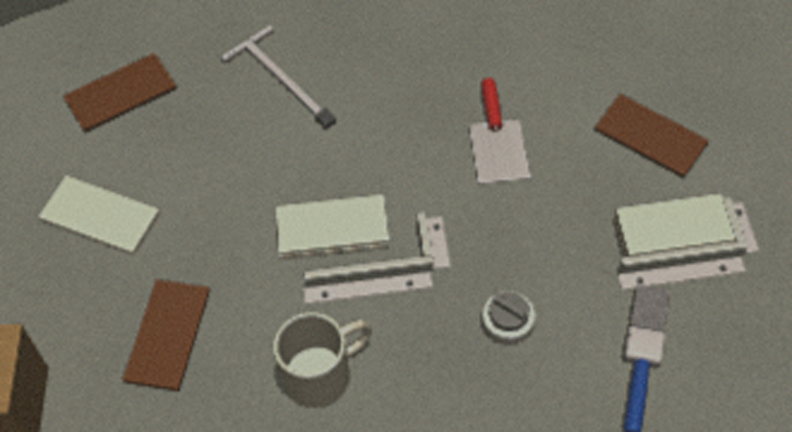

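The top view shows the spare at about (476,199) px, the short pile at (372,185) with corner A's strips above it and to its left, and the full pile at (224,172). The brown tiles are look-alikes. Next I'll segment the white tiles and triangulate their heights.

```bash
cat > h.py <<'E'
import numpy as np,cv2
from rig import telemetry, imaging, r
def ray(c,p):
    M=c['cam_to_world'];d=np.array([(p[0]-c['cx'])/c['fx'],-(p[1]-c['cy'])/c['fy'],-1.])
    return M[:3,3],M[:3,:3]@d
def atz(c,p,z):
    o,d=ray(c,p);return o+d*(z-o[2])/d[2]
def tri(c1,p1,c2,p2):
    o1,d1=ray(c1,p1);o2,d2=ray(c2,p2)
    A=np.stack([d1,-d2],1);t=np.linalg.lstsq(A,o2-o1,rcond=None)[0]
    a=o1+t[0]*d1;b=o2+t[1]*d2;return (a+b)/2,np.linalg.norm(a-b)
def proj(c,P):
    M=c['cam_to_world'];q=M[:3,:3].T@(np.asarray(P)-M[:3,3])
    return np.array([c['cx']+c['fx']*q[0]/-q[2],c['cy']-c['fy']*q[1]/-q[2]])
def seg(im,seed,tol=28):
    # connected component of pixels close in colour to the seed
    ref=np.median(im[seed[1]-3:seed[1]+4,seed[0]-3:seed[0]+4].reshape(-1,3),0)
    m=(np.abs(im.astype(float)-ref).max(2)<tol).astype(np.uint8)
    m=cv2.morphologyEx(m,cv2.MORPH_OPEN,np.ones((3,3),np.uint8))
    n,l=cv2.connectedComponents(m,connectivity=4);m=(l==l[seed[1],seed[0]]).astype(np.uint8)
    return m
def rectworld(c,m,z):
    ct=max(cv2.findContours(m,cv2.RETR_EXTERNAL,cv2.CHAIN_APPROX_NONE)[0],key=len)[:,0]
    W=np.array([atz(c,p,z)[:2] for p in ct],np.float32)
    (cx,cy),(w,h),a=cv2.minAreaRect(W)
    if w>h: a-=90;w,h=h,w
    a=(a+90)%180-90
    return np.round([cx,cy,w,h,a],1)   # a: deg of short axis (tile x) from world x
E
python3 - <<'E'
from h import *
C={n:imaging.calibration(n) for n in["top","scene"]}
I={n:cv2.imread(f"pics/{n}0.png")[:,:,::-1] for n in C}
S={"spare":{"top":(476,199),"scene":(171,209)},"pile":{"top":(372,185),"scene":(268,213)},"full":{"top":(224,172),"scene":(412,213)}}
for k,v in S.items():
    cen={}
    for n in C:
        m=seg(I[n],v[n]);z={"spare":9,"pile":18,"full":27}[k]
        ys,xs=np.nonzero(m);cen[n]=(xs.mean(),ys.mean())
        print(k,n,m.sum(),np.round(cen[n],1),rectworld(C[n],m,z),[rectworld(C[n],m,z+q)[:2] for q in(-9,9)])
    print("tri",tri(C["top"],cen["top"],C["scene"],cen["scene"]))
E
```

```text
spare top 1108 [476.4 198.7] [ 530.5 -442.8   63.4  127.9  -24.4] [array([ 532.1, -446.2]), array([ 528.9, -439.5])]
spare scene 827 [170.8 208.4] [ 532.6 -444.8   63.3  127.9  -24.1] [array([ 526.9, -447.5]), array([ 538.2, -442.2])]
tri (array([ 530.8504974 , -445.17462791,    5.06902344]), np.float64(0.6780515684733037))
pile top 1085 [372.2 184.5] [ 561.1 -162.1   63.2  127.8    5.2] [array([ 563., -163.]), array([ 559.2, -161.1])]
pile scene 854 [267.7 212.6] [ 563.4 -163.6   63.1  128.1    5.3] [array([ 557.9, -164.3]), array([ 568.9, -162.9])]
tri (array([ 561.70632127, -163.35325424,   14.15791391]), np.float64(1.7709863190650426))
full top 1581 [220.4 169.1] [593.9 248.6  90.4 167.7   7.6] [array([596.1, 251.3]), array([591.7, 246. ])]
full scene 891 [411.9 212.7] [585.6 248.7  63.1 138.7   7.1] [array([580.2, 250.9]), array([590.9, 246.5])]
tri (array([590.81853453, 246.48428859,  35.61092964]), np.float64(5.535783791327655))
```

```bash
cat >> h.py <<'E'
from scipy.spatial.transform import Rotation as Ro
def plan(xyz,yawdeg,base=None):
    """units for a move to world xyz with tool down at yaw; base=(pos,rpy) else measured"""
    s=telemetry.sense();p,e=(s['eef_pos'],s['tcp_rot']) if base is None else base
    R0=Ro.from_euler('xyz',e);d=R0.inv().apply(np.array(xyz)-p)/200
    w=(R0.inv()*Ro.from_euler('xyz',[np.pi,0,np.radians(yawdeg)])).as_rotvec()/np.radians(45)
    print("turn",np.round(w,4),"shift",np.round(d,4),"pos",np.round(p,1),"yaw",round(np.degrees(e[2]),2),"F",np.round(s['contact_force'],1),"t",s['clock'])
E
python3 - <<'E'
from h import *
c=imaging.calibration("wrist");M=c['cam_to_world'];s=telemetry.sense()
R=Ro.from_euler('xyz',s['tcp_rot'])
print(c['fx'],c['fy'],c['cx'],c['cy'],"\n",R.inv().apply(M[:3,3]-s['eef_pos']),"\n",R.as_matrix().T@M[:3,:3])
plan((450,-444,250),65.7); plan((470,-190,300),96)
E
```

```text
299.6605426427115 299.6605426427115 319.17942917597134 198.09881585261573 
 [  84.6395732     1.0306568  -141.43665608] 
 [[ 7.97795353e-04  9.44559803e-01  3.28338456e-01]
 [ 9.99999675e-01 -7.90445438e-04 -1.55851702e-04]
 [ 1.12322382e-04  3.28338474e-01 -9.44560127e-01]]
turn [-0.     -0.     -0.9854] shift [ 1.2869 -0.238  -0.0937] pos [ 227.6 -582.1  231.3] yaw 21.36 F [-1.   0.4 -0.7] t 1.3
turn [-0.     -0.     -1.6587] shift [ 1.8426 -1.3844 -0.3436] pos [ 227.6 -582.1  231.3] yaw 21.36 F [-1.   0.4 -0.7] t 1.3
```

step_arm(moves=[[[0, 0, -0.9], [0.9, -0.55, 0], 1], [[0, 0, -0.9], [0.9, -0.55, 0], 1], [[0, 0, -0.9], [0.9, -0.55, 0], 1], [[0, 0, -0.9], [0.9, -0.55, 0], 1], [[0, 0, -0.9], [0.9, -0.55, 0], 1]])

```text
clock: 1.8
eef_pos: [357.3, -410.5, 231.4]
tcp_rot: [-3.142, -0.001, 1.088]
contact_force: [-1.6, -1.2, -0.1]
opening: 1.005
grasp_force: 0.0
```

```bash
python3 -c "
from h import *
plan((570,-140,150),96)"
```

```text
turn [ 5.000e-04 -1.700e-03 -7.477e-01] shift [1.6907 0.3146 0.4092] pos [ 357.3 -410.5  231.4] yaw 62.35 F [-1.6 -1.2 -0.1] t 1.8
```

step_arm(moves=[[[0, 0, -0.4], [0.85, 0.16, 0.2], 1], [[0, 0, -0.4], [0.85, 0.16, 0.2], 1], [[0, 0, -0.4], [0.85, 0.16, 0.2], 1], [[0, 0, -0.4], [0.85, 0.16, 0.2], 1]])

```text
clock: 2.2
eef_pos: [465.0, -276.5, 190.6]
tcp_rot: [-3.141, -0.001, 1.396]
contact_force: [-0.0, -0.6, -0.5]
opening: 1.002
grasp_force: 0.0
```

```bash
python3 -c "
from h import *
plan((570,-140,150),96)"
```

```text
turn [-1.000e-04 -1.000e-03 -3.559e-01] shift [0.7631 0.3984 0.2037] pos [ 465.  -276.5  190.6] yaw 79.99 F [-0.  -0.6 -0.5] t 2.2
```

step_arm(moves=[[[0, 0, -0.36], [0.76, 0.4, 0.2], 1], [[0, 0, -0.36], [0.76, 0.4, 0.2], 1], [[0, 0, -0.36], [0.76, 0.4, 0.2], 1], [[0, 0, -0.36], [0.76, 0.4, 0.2], 1], [[0, 0, -0.36], [0.76, 0.4, 0.2], 1]])

```text
clock: 2.7
eef_pos: [570.6, -140.9, 150.3]
tcp_rot: [-3.141, -0.001, 1.68]
contact_force: [-0.5, -0.0, -0.2]
opening: 1.003
grasp_force: 0.0
```

Run:
```python
from h import *
import json
s=telemetry.sense();c=imaging.calibration("wrist");im=imaging.grab_frame("wrist")
c['cam_to_world']=np.array(c['cam_to_world']).tolist();json.dump(c,open("w1.json","w"))
cv2.imwrite("pics/w1.png",im[:,:,::-1]);print(s['eef_pos'],s['tcp_rot'])
for o in["corner_a","tile_1","back_a"]:print(o,[(round(d['conf'],2),np.round(d['xy'],1)) for d in imaging.mark_of("wrist",o)][:4])
```

```text
[ 570.61589886 -140.85808095  150.33510628] [-3.14131825e+00 -8.06843926e-04  1.67992738e+00]
corner_a [(0.56, array([379. ,  97.3]))]
tile_1 [(0.63, array([306.8, 203.2])), (0.6, array([399.8, 352.9]))]
back_a [(0.77, array([376.3,  97.7]))]
```

View pics/w1.png

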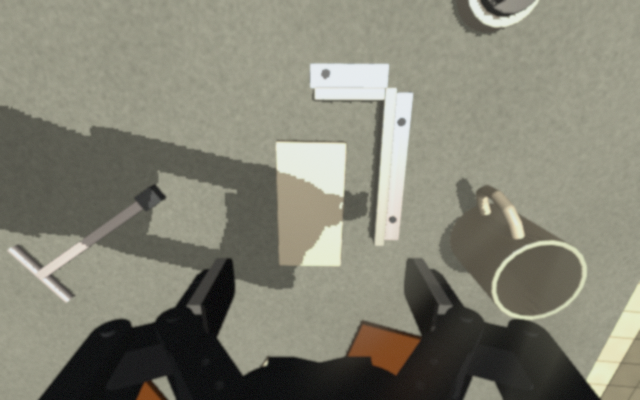

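The wrist view shows the pile at about (310,204). The inner foot of the back strip runs from (386,88) to (375,245), and the side strip's from (314,100) to (386,100). I'll zoom in to get exact edges.

Run:
```python
import cv2
a=cv2.imread("pics/w1.png")[55:280,265:420];cv2.imwrite("pics/w1z.png",cv2.resize(a,(413,600),interpolation=cv2.INTER_CUBIC))
```

```text
(no output)
```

View pics/w1z.png

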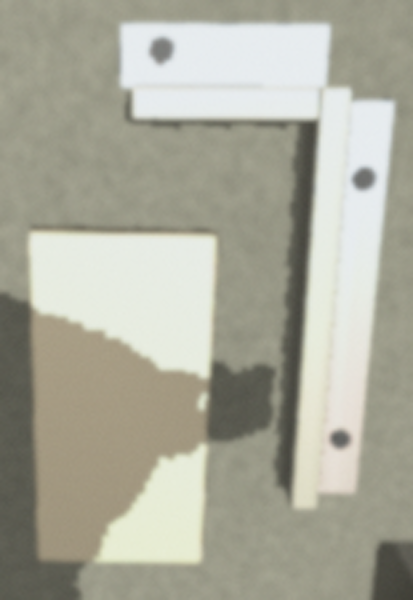

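Run:
```python
from h import *
import json
c=json.load(open("w1.json"));c['cam_to_world']=np.array(c['cam_to_world'])
z2=lambda p:(265+p[0]/2.665,55+p[1]/2.667)
P=dict(bLt=(320,88),bLb=(293,508),bRt=(350,88),bRb=(318,508),sbl=(132,120),sbr=(318,120),stl=(132,88))
for h in(24,):
  for k,p in P.items():print(k,h,np.round(atz(c,z2(p),h),1))
for k,p in dict(tl=(29,231),tr=(217,234),br=(202,562),bl=(38,562)).items():print(k,np.round(atz(c,z2(p),18),1))
# flange line at z=0/3
for k,p in dict(ftr=(394,101),fbr=(357,493)).items():print(k,np.round(atz(c,z2(p),2),1))
# other views
T=imaging.calibration("top");S=imaging.calibration("scene")
for z in(0,12,24):print(z,[np.round(atz(T,p,z)[:2],1) for p in((336.1,166.2),(331.2,170.1))],[np.round(atz(S,p,z)[:2],1) for p in((304.7,229.3),(306.3,229.2))],np.round(atz(c,(379,97.3),z)[:2],1))
```

```text
bLt 24 [616.  -46.7  24. ]
bLb 24 [ 632.7 -193.8   24. ]
bRt 24 [625.4 -45.7  24. ]
bRb 24 [ 642.1 -192.7   24. ]
sbl 24 [558.1 -62.7  24. ]
sbr 24 [617.1 -56.2  24. ]
stl 24 [557.1 -53.2  24. ]
tl [ 526.9 -102.4   18. ]
tr [590.7 -96.4  18. ]
br [ 602.8 -224.2   18. ]
bl [ 538.6 -231.3   18. ]
ftr [646.4 -47.2   2. ]
fbr [ 663.1 -195.4    2. ]
0 [array([614.6, -63.6]), array([603.1, -50.3])] [array([612.8, -59.9]), array([612.7, -55.3])] [616.7 -54.3]
12 [array([611.5, -63.5]), array([600.2, -50.3])] [array([619.6, -59.9]), array([619.4, -55.4])] [614.5 -54.5]
24 [array([608.4, -63.4]), array([597.2, -50.3])] [array([626.3, -59.9]), array([626.2, -55.5])] [612.2 -54.6]
```

step_arm(moves=[[[0, 0, 0.34], [-0.9, -0.19, 0], 1], [[0, 0, 0.34], [-0.9, -0.19, 0], 1], [[0, 0, 0.34], [-0.9, -0.19, 0], 1], [[0, 0, 0.34], [-0.9, -0.19, 0], 1], [[0, 0, 0.34], [-0.9, -0.19, 0], 1]])

```text
clock: 3.4
eef_pos: [548.9, -332.2, 151.9]
tcp_rot: [3.14, 0.002, 1.404]
contact_force: [0.8, -0.1, -0.1]
opening: 1.001
grasp_force: 0.0
```

```bash
python3 -c "
from h import *
plan((532,-444,120),65.7)"
```

```text
turn [0.0022 0.002  0.3277] shift [-0.5648  0.0094  0.1607] pos [ 548.9 -332.2  151.9] yaw 80.45 F [ 0.8 -0.1 -0.1] t 3.4
```

step_arm(moves=[[[0, 0, 0.33], [-0.58, 0.01, 0.15], 1], [[0, 0, 0.33], [-0.58, 0.01, 0.15], 1], [[0, 0, 0.33], [-0.58, 0.01, 0.15], 1], [[0, 0, 0.33], [-0.58, 0.01, 0.15], 1], [[0, 0, 0.33], [-0.58, 0.01, 0.15], 1]])

```text
clock: 3.9
eef_pos: [533.1, -441.1, 121.3]
tcp_rot: [-3.141, -0.001, 1.15]
contact_force: [0.4, -0.2, 0.5]
opening: 1.002
grasp_force: 0.0
```

Run:
```python
from h import *
s=telemetry.sense();c=imaging.calibration("wrist");im=imaging.grab_frame("wrist")
cv2.imwrite("pics/w2.png",im[:,:,::-1]);print(s['eef_pos'],s['tcp_rot'])
p=proj(c,(531.5,-444,9));print(p)
m=(cv2.cvtColor(im,cv2.COLOR_RGB2GRAY)>0)
a=im[60:330,180:460,::-1];cv2.imwrite("pics/w2z.png",cv2.resize(a,None,fx=2.2,fy=2.2,interpolation=cv2.INTER_CUBIC))
```

```text
[ 533.12670943 -441.08578055  121.31458473] [-3.14092802e+00 -7.30996648e-04  1.15003836e+00]
[318.21684228 197.19919626]
```

View pics/w2z.png

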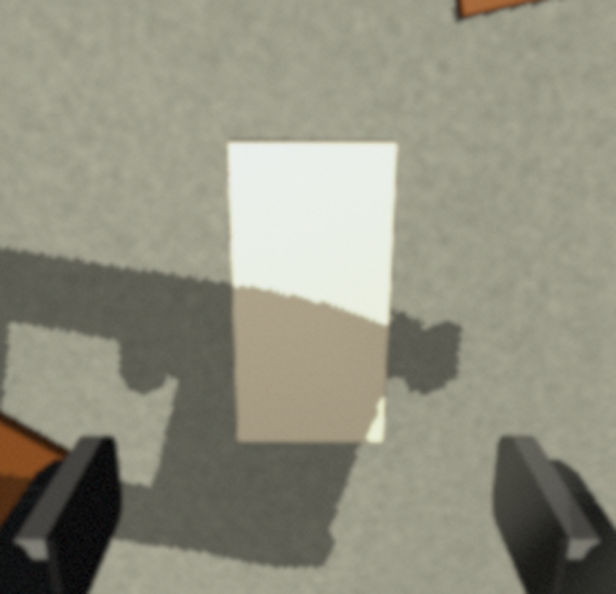

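The spare sits centrally, with zoom corners at (228,142), (397,142), (384,442) and (237,442). The fingers straddle it.

Run:
```python
from h import *
c=imaging.calibration("wrist")
W=np.array([atz(c,(180+u/2.2,60+v/2.2),9) for u,v in((228,142),(397,142),(384,442),(237,442))])
m=W.mean(0);d=W[1]-W[0]+W[2]-W[3];l=W[0]-W[3]+W[1]-W[2]
print(np.round(W,1),np.round(m,1),"ang",np.degrees(np.arctan2(d[1],d[0])),"size",np.linalg.norm(d)/2,np.linalg.norm(l)/2)
T=imaging.calibration("top");print("height",tri(T,(476.4,198.7),c,proj(c,m)))
a=np.degrees(np.arctan2(d[1],d[0]))
plan((m[0],m[1],40),a+90);plan((m[0],m[1],-5),a+90)
```

```text
[[ 531.7 -373.9    9. ]
 [ 589.8 -399.8    9. ]
 [ 537.5 -517.4    9. ]
 [ 478.4 -491.1    9. ]] [ 534.3 -445.5    9. ] ang -24.01307979942425 size 64.10187196319856 128.74040691528884
height (array([ 532.55705434, -449.4632976 ,   -5.43719379]), np.float64(1.3683901065369972))
turn [-0.0004 -0.0008 -0.0009] shift [-0.0216  0.0139  0.4079] pos [ 533.6 -440.5  121.6] yaw 65.95 F [-0.8  0.5  0.2] t 3.95
turn [-0.0004 -0.0008 -0.0009] shift [-0.0217  0.014   0.6329] pos [ 533.6 -440.5  121.6] yaw 65.95 F [-0.8  0.5  0.2] t 3.95
```

step_arm(moves=[[[0, 0, 0], [-0.02, 0.013, 0.2], 1], [[0, 0, 0], [-0.02, 0.013, 0.4], 1], [[0, 0, 0], [-0.02, 0.013, 0.5], 1], [[0, 0, 0], [-0.02, 0.013, 0.55], 1], [[0, 0, 0], [-0.02, 0.013, 0.575], 1], [[0, 0, 0], [-0.02, 0.013, 0.59], 1], [[0, 0, 0], [-0.02, 0.013, 0.59], 1]])

```text
clock: 4.65
eef_pos: [535.1, -446.4, 4.4]
tcp_rot: [3.14, 0.0, 1.151]
contact_force: [0.3, 0.1, -0.2]
opening: 1.002
grasp_force: 0.0
```

step_arm(moves=[[[0, 0, 0], [0, 0, 0.01], 1], [[0, 0, 0], [0, 0, 0.02], 1], [[0, 0, 0], [0, 0, 0.02], 1]])

```text
clock: 4.95
eef_pos: [534.4, -446.3, -0.5]
tcp_rot: [3.141, 0.0, 1.15]
contact_force: [0.5, 0.2, -0.7]
opening: 1.001
grasp_force: 0.0
```

Run:
```python
from h import *
s=telemetry.sense();im=imaging.grab_frame("wrist");print(s['eef_pos'],s['contact_force'])
cv2.imwrite("pics/w3.png",im[180:400,:,::-1])
```

```text
[ 5.34435194e+02 -4.46347257e+02 -5.22380363e-01] [ 0.48899928  0.2486545  -0.71305347]
```

View pics/w3.png

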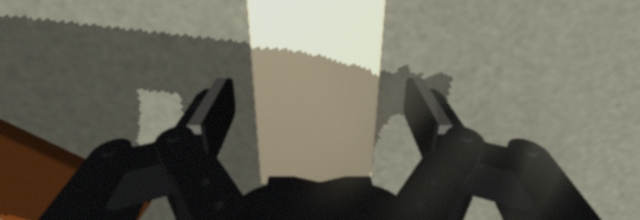

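step_arm(moves=[[[0, 0, 0], [0, 0, 0.017], 1], [[0, 0, 0], [0, 0, 0.017], 1], [[0, 0, 0], [0, 0, 0.017], 0.55], [[0, 0, 0], [0, 0, 0.017], 0.4], [[0, 0, 0], [0, 0, 0.017], 0.2], [[0, 0, 0], [0, 0, 0.017], 0.2], [[0, 0, 0], [0, 0, 0.017], 0.2]], squeeze=30)

```text
clock: 5.7
eef_pos: [534.5, -446.3, -4.0]
tcp_rot: [3.141, 0.0, 1.15]
contact_force: [-0.1, -0.6, 0.3]
opening: 0.749
grasp_force: 33.7
```

step_arm(moves=[[[0, 0, 0], [0, 0, -0.02], 0.2], [[0, 0, 0], [0, 0, -0.08], 0.2], [[0, 0, 0], [0, 0, -0.2], 0.2], [[0, 0, 0], [0, 0, -0.35], 0.2], [[0, 0, 0], [0, 0, -0.45], 0.2], [[0, 0, 0], [0, 0, -0.45], 0.2]], squeeze=40)

```text
clock: 6.3
eef_pos: [536.2, -447.7, 90.0]
tcp_rot: [3.136, 0.002, 1.15]
contact_force: [-0.3, 0.6, -1.9]
opening: 0.74
grasp_force: 45.1
```

Run:
```python
from h import *
s=telemetry.sense();c=imaging.calibration("wrist");im=imaging.grab_frame("wrist");print(s['eef_pos'],s['contact_force'],s['wrist_torque'],s['grasp_force'],s['opening'])
cv2.imwrite("pics/w4.png",im[:,:,::-1])
plan((564.3,-164,86),95.4)
```

```text
[ 536.19491779 -447.72159043   89.98803442] [-0.2539758   0.62571602 -1.90203764] [-0.03228969 -0.0044367   0.00858255] 45.10477423667908 0.7402934338267039
turn [ 0.0036  0.0021 -0.6553] shift [ 1.3507 -0.4447  0.0064] pos [ 535.2 -446.9   87.8] yaw 65.91 F [-0.8  0.1 -2.9] t 6.35
```

View pics/w4.png

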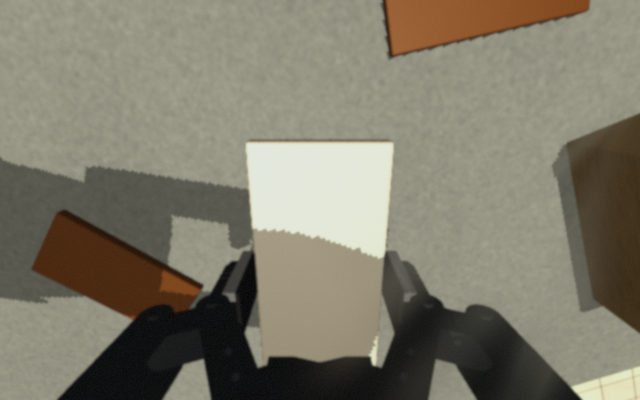

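The tile is held level and centred, with its top edge at (247–393,142). Now I'll carry it to the pile.

step_arm(moves=[[[0, 0, -0.08], [0.15, -0.05, 0], 0.2], [[0, 0, -0.18], [0.35, -0.11, 0], 0.2], [[0, 0, -0.28], [0.55, -0.17, 0], 0.2], [[0, 0, -0.36], [0.72, -0.23, 0], 0.2], [[0, 0, -0.36], [0.72, -0.23, 0], 0.2], [[0, 0, -0.36], [0.72, -0.23, 0], 0.2]])

```text
clock: 6.95
eef_pos: [550.7, -295.0, 84.8]
tcp_rot: [-3.14, -0.0, 1.434]
contact_force: [-0.1, -1.4, -1.9]
opening: 0.742
grasp_force: 45.1
```

```bash
python3 -c "
from h import *
plan((564.3,-164,70),95.4)"
```

```text
turn [-0.0021 -0.0008 -0.2939] shift [ 0.6581 -0.0219  0.0745] pos [ 550.7 -295.    84.8] yaw 82.17 F [-0.1 -1.4 -1.9] t 6.95
```

step_arm(moves=[[[0, 0, -0.1], [0.15, 0, 0], 0.2], [[0, 0, -0.2], [0.35, -0.01, 0.03], 0.2], [[0, 0, -0.29], [0.55, -0.02, 0.07], 0.2], [[0, 0, -0.29], [0.66, -0.02, 0.07], 0.2], [[0, 0, -0.29], [0.66, -0.02, 0.07], 0.2], [[0, 0, -0.29], [0.66, -0.02, 0.07], 0.2], [[0, 0, -0.29], [0.66, -0.02, 0.07], 0.2]])

```text
clock: 7.65
eef_pos: [565.4, -166.2, 71.7]
tcp_rot: [3.141, 0.0, 1.659]
contact_force: [-0.1, -1.2, -2.7]
opening: 0.743
grasp_force: 45.1
```

```bash
python3 -c "
from h import *
plan((564.3,-164,20),95.4)"
```

```text
turn [ 0.0002  0.0005 -0.0073] shift [ 0.0117 -0.0047  0.2587] pos [ 565.4 -166.2   71.7] yaw 95.07 F [-0.1 -1.2 -2.7] t 7.65
```

step_arm(moves=[[[0, 0, 0], [0, 0, 0.1], 0.2], [[0, 0, 0], [0, 0, 0.2], 0.2], [[0, 0, 0], [0, 0, 0.25], 0.2], [[0, 0, 0], [0, 0, 0.26], 0.2], [[0, 0, 0], [0, 0, 0.26], 0.2], [[0, 0, 0], [0, 0, 0.26], 0.2]])

```text
clock: 8.25
eef_pos: [565.9, -165.2, 20.6]
tcp_rot: [3.14, 0.0, 1.66]
contact_force: [0.5, -0.5, -1.9]
opening: 0.744
grasp_force: 45.1
```

Expect contact at TCP z≈14, so I'll creep down.

step_arm(moves=[[[0, 0, 0], [0, 0, 0.01], 0.2], [[0, 0, 0], [0, 0, 0.018], 0.2], [[0, 0, 0], [0, 0, 0.023], 0.2], [[0, 0, 0], [0, 0, 0.026], 0.2], [[0, 0, 0], [0, 0, 0.026], 0.2]])

```text
clock: 8.75
eef_pos: [565.3, -164.7, 14.6]
tcp_rot: [-3.141, -0.0, 1.661]
contact_force: [-0.2, 0.4, -2.1]
opening: 0.745
grasp_force: 45.1
```

step_arm(moves=[[[0, 0, 0], [0, 0, 0.003], 0.2], [[0, 0, 0], [0, 0, 0.003], 0.2]])

```text
clock: 8.95
eef_pos: [565.4, -164.7, 14.1]
tcp_rot: [3.141, 0.0, 1.661]
contact_force: [-0.1, -0.1, -1.9]
opening: 0.744
grasp_force: 45.1
```

step_arm(moves=[[[0, 0, 0], [0, 0, 0.003], 0.2], [[0, 0, 0], [0, 0, 0.003], 0.2]])

```text
clock: 9.15
eef_pos: [565.5, -164.7, 14.1]
tcp_rot: [3.142, 0.0, 1.661]
contact_force: [-2.6, 1.3, 4.9]
opening: 0.743
grasp_force: 45.9
```

step_arm(moves=[[[0, 0, 0], [0, 0, 0.003], 0.2], [[0, 0, 0], [0, 0, 0.003], 0.2]])

```text
clock: 9.35
eef_pos: [565.4, -164.7, 14.0]
tcp_rot: [3.141, 0.0, 1.661]
contact_force: [-3.9, 1.5, 12.3]
opening: 0.743
grasp_force: 46.6
```

step_arm(moves=[[[0, 0, 0], [0, 0, -0.003], 0.2], [[0, 0, 0], [0, 0, -0.003], 0.5], [[0, 0, 0], [0, 0, -0.003], 0.6], [[0, 0, 0], [0, 0, -0.003], 0.75], [[0, 0, 0], [0, 0, -0.003], 0.75], [[0, 0, 0], [0, 0, -0.003], 0.75], [[0, 0, 0], [0, 0, -0.003], 0.75]])

```text
clock: 10.05
eef_pos: [565.4, -164.7, 13.4]
tcp_rot: [-3.142, -0.0, 1.661]
contact_force: [-0.1, 0.2, -0.7]
opening: 0.875
grasp_force: 0.0
```

step_arm(moves=[[[0, 0, 0], [0, 0, -0.03], 0.75], [[0, 0, 0], [0, 0, -0.15], 0.75], [[0, 0, 0], [0, 0, -0.35], 0.75], [[0, 0, 0], [0, 0, -0.6], 0.75], [[0, 0, 0], [0, 0, -0.6], 0.75], [[0, 0, 0], [0, 0, -0.6], 0.75]])

```text
clock: 10.65
eef_pos: [566.3, -165.0, 135.3]
tcp_rot: [3.138, 0.001, 1.661]
contact_force: [-0.7, 0.2, -1.4]
opening: 0.873
grasp_force: 0.0
```

Run:
```python
from h import *
s=telemetry.sense();c=imaging.calibration("wrist");im=imaging.grab_frame("wrist");print(s['eef_pos'])
cv2.imwrite("pics/w5.png",cv2.resize(im[40:300,240:440,::-1],None,fx=2.3,fy=2.3,interpolation=cv2.INTER_CUBIC))
import json;c['cam_to_world']=np.array(c['cam_to_world']).tolist();json.dump(c,open("w5.json","w"))
```

```text
[ 566.30200128 -165.00850854  135.31928548]
```

View pics/w5.png

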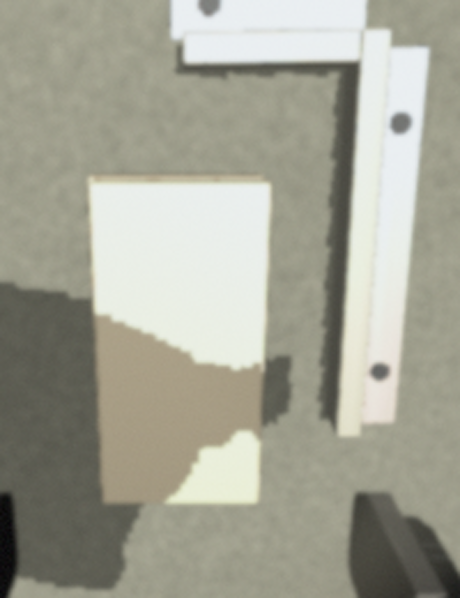

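The spare lies square on the pile, with zoom corners at (90,178), (270,182), (260,502) and (104,502). Next I'll move to the push position while turning the tool.

step_arm(moves=[[[0, 0, 1], [0, -0.2, 0], 0.2], [[0, 0, 1], [0, -0.32, 0], 0.2], [[0, 0, 1], [0, -0.32, 0], 0.2], [[0, 0, 1], [0, -0.32, 0], 0.2], [[0, 0, 1], [0, -0.32, 0], 0.2], [[0, 0, 1], [0, -0.32, 0], 0.2]])

```text
clock: 11.3
eef_pos: [500.4, -170.1, 131.9]
tcp_rot: [-3.139, 0.001, 0.87]
contact_force: [-0.2, 0.3, -0.8]
opening: 0.602
grasp_force: 0.0
```

Run:
```python
from h import *
import json
c=json.load(open("w5.json"));c['cam_to_world']=np.array(c['cam_to_world'])
z=lambda p:(240+p[0]/2.3,40+p[1]/2.3)
f=lambda p,h:np.round(atz(c,z(p),h)[:2],1)
print("corner",f((359,63),24),"back end",f((338,437),24),"side end",f((183,63),24))
print("spare",[f(p,27) for p in((90,182),(270,183),(260,502),(104,502))])
plan((501,-171,60),6.4)
```

```text
corner [616.9 -56.9] back end [ 632.7 -194.8] side end [557.8 -62.3]
spare [array([ 528.8, -103.7]), array([591.8, -98.3]), array([ 604.6, -225.5]), array([ 540.5, -231.2])]
turn [-0.003   0.0028  0.9654] shift [-0.001   0.0063  0.3593] pos [ 500.4 -170.1  131.9] yaw 49.84 F [-0.2  0.3 -0.8] t 11.3
```

step_arm(moves=[[[0, 0, 0.965], [0, 0, 0.1], 0.2], [[0, 0, 0.965], [0, 0, 0.25], 0.2], [[0, 0, 0.965], [0, 0, 0.38], 0.2], [[0, 0, 0.965], [0, 0, 0.38], 0.2], [[0, 0, 0.965], [0, 0, 0.38], 0.2], [[0, 0, 0.965], [0, 0, 0.38], 0.2], [[0, 0, 0.965], [0, 0, 0.38], 0.2]])

```text
clock: 12.0
eef_pos: [500.9, -170.2, 56.6]
tcp_rot: [-3.141, 0.002, 0.122]
contact_force: [0.2, -0.2, -1.4]
opening: 0.604
grasp_force: 0.0
```

```bash
python3 -c "
from h import *
plan((501,-171,-2),6.4)"
```

```text
turn [-0.001   0.0021  0.0126] shift [0.0006 0.0042 0.2929] pos [ 500.9 -170.2   56.6] yaw 6.97 F [ 0.2 -0.2 -1.4] t 12.0
```

step_arm(moves=[[[0, 0, 0.012], [0, 0, 0.12], 0.2], [[0, 0, 0.012], [0, 0, 0.22], 0.2], [[0, 0, 0.012], [0, 0, 0.27], 0.2], [[0, 0, 0.012], [0, 0, 0.28], 0.2], [[0, 0, 0.012], [0, 0, 0.285], 0.2], [[0, 0, 0.012], [0, 0, 0.285], 0.2]])

```text
clock: 12.6
eef_pos: [502.1, -170.6, 1.1]
tcp_rot: [3.141, -0.001, 0.109]
contact_force: [0.3, -0.1, 0.4]
opening: 0.601
grasp_force: 0.0
```

step_arm(moves=[[[0, 0, 0], [0, 0, 0.015], 0.2], [[0, 0, 0], [0, 0, 0.015], 0.2]])

```text
clock: 12.8
eef_pos: [501.8, -170.6, -2.3]
tcp_rot: [3.141, -0.001, 0.108]
contact_force: [0.7, -0.0, 0.4]
opening: 0.6
grasp_force: 0.0
```

step_arm(moves=[[[0, 0, 0], [0.03, 0, 0], 0.2], [[0, 0, 0], [0.06, 0, 0], 0.2], [[0, 0, 0], [0.08, 0, 0], 0.2], [[0, 0, 0], [0.1, 0, 0], 0.2], [[0, 0, 0], [0.12, 0, 0], 0.2], [[0, 0, 0], [0.14, 0, 0], 0.2]])

```text
clock: 13.4
eef_pos: [529.2, -167.3, -2.7]
tcp_rot: [-3.141, 0.001, 0.108]
contact_force: [-2.3, 0.2, 1.1]
opening: 0.599
grasp_force: 1.1
```

step_arm(moves=[[[0, 0, 0], [0.02, 0, 0], 0.2], [[0, 0, 0], [0.04, 0, 0], 0.2], [[0, 0, 0], [0.06, 0, 0], 0.2], [[0, 0, 0], [0.075, 0, 0], 0.2], [[0, 0, 0], [0.085, 0, 0], 0.2]])

```text
clock: 13.9
eef_pos: [546.7, -165.6, -2.6]
tcp_rot: [3.142, -0.0, 0.108]
contact_force: [-1.2, -1.1, -0.2]
opening: 0.599
grasp_force: 0.9
```

step_arm(moves=[[[0, 0, 0], [0.005, 0, 0], 0.2], [[0, 0, 0], [0.01, 0, 0], 0.2], [[0, 0, 0], [0.015, 0, 0], 0.2], [[0, 0, 0], [0.02, 0, 0], 0.2]])

```text
clock: 14.3
eef_pos: [550.3, -165.2, -2.5]
tcp_rot: [-3.142, 0.0, 0.108]
contact_force: [-2.1, 0.5, -0.2]
opening: 0.602
grasp_force: 0.8
```

step_arm(moves=[[[0, 0, 0], [0.004, 0, 0], 0.2], [[0, 0, 0], [0.008, 0, 0], 0.2], [[0, 0, 0], [0.012, 0, 0], 0.2]])

```text
clock: 14.6
eef_pos: [552.1, -164.9, -2.6]
tcp_rot: [-3.141, 0.001, 0.108]
contact_force: [-8.8, -2.6, 3.4]
opening: 0.601
grasp_force: 3.9
```

step_arm(moves=[[[0, 0, 0], [0.003, 0, 0], 0.2], [[0, 0, 0], [0.006, 0, 0], 0.2]])

```text
clock: 14.8
eef_pos: [552.1, -164.9, -2.7]
tcp_rot: [-3.141, 0.003, 0.108]
contact_force: [-10.7, -4.2, 6.9]
opening: 0.599
grasp_force: 5.4
```

step_arm(moves=[[[0, 0, 0], [0.003, 0, 0], 0.2], [[0, 0, 0], [0.003, 0, 0], 0.2], [[0, 0, 0], [0.003, 0, 0], 0.2]])

```text
clock: 15.1
eef_pos: [552.1, -164.8, -2.8]
tcp_rot: [-3.141, 0.004, 0.108]
contact_force: [-11.1, -3.9, 6.0]
opening: 0.6
grasp_force: 5.5
```

step_arm(moves=[[[0, 0, 0], [-0.05, 0, 0], 0.2], [[0, 0, 0], [-0.15, 0, 0], 0.2], [[0, 0, 0], [-0.2, 0, -0.15], 0.2], [[0, 0, 0], [-0.2, 0, -0.35], 0.2], [[0, 0, 0], [-0.2, 0, -0.4], -0.4], [[0, 0, 0], [-0.2, 0, -0.4], -0.4]])

```text
clock: 15.7
eef_pos: [516.6, -169.6, 79.5]
tcp_rot: [3.14, -0.005, 0.108]
contact_force: [0.3, -0.2, -1.1]
opening: 0.305
grasp_force: 0.0
```

```bash
python3 -c "
from h import *
plan((602,-256.5,80),96.4)"
```

```text
turn [ 0.007  -0.0029 -2.0046] shift [0.3774 0.478  0.0005] pos [ 516.6 -169.6   79.5] yaw 6.19 F [ 0.3 -0.2 -1.1] t 15.7
```

step_arm(moves=[[[0, 0, -1], [0, 0.2, 0], -0.4], [[0, 0, -1], [0.05, 0.4, 0], -0.4], [[0, 0, -1], [0.2, 0.475, 0], -0.4], [[0, 0, -1], [0.37, 0.475, 0], -0.4], [[0, 0, -1], [0.37, 0.475, 0], -0.4], [[0, 0, -1], [0.37, 0.475, 0], -0.4], [[0, 0, -1], [0.37, 0.475, 0], -0.4]])

```text
clock: 16.4
eef_pos: [598.2, -255.1, 75.5]
tcp_rot: [-3.14, 0.0, 0.894]
contact_force: [-0.8, 1.0, -0.2]
opening: 0.297
grasp_force: 0.0
```

```bash
python3 -c "
from h import *
plan((602,-256.5,80),96.4)"
```

```text
turn [-2.3000e-03 -4.0000e-04 -1.0037e+00] shift [ 0.0065  0.0194 -0.0224] pos [ 598.2 -255.1   75.5] yaw 51.23 F [-0.8  1.  -0.2] t 16.4
```

step_arm(moves=[[[0, 0, -1], [0.005, 0.015, 0], -0.4], [[0, 0, -1], [0.005, 0.015, 0], -0.4], [[0, 0, -1], [0.005, 0.015, 0], -0.4], [[0, 0, -1], [0.005, 0.015, 0], -0.4], [[0, 0, -1], [0.005, 0.015, 0], -0.4], [[0, 0, -1], [0.005, 0.015, 0], -0.4], [[0, 0, -1], [0.005, 0.015, 0], -0.4]])

```text
clock: 17.1
eef_pos: [601.1, -256.4, 76.5]
tcp_rot: [-3.141, -0.0, 1.678]
contact_force: [-0.0, -0.3, -0.3]
opening: 0.298
grasp_force: 0.0
```

Run:
```python
from h import *
im=imaging.grab_frame("wrist");c=imaging.calibration("wrist")
cv2.imwrite("pics/w6.png",im[:,:,::-1])
plan((602,-256.5,2),96.4)
k=lambda x,y,z:np.round(proj(c,(617-.0+x*.9938-y*.1115,-56.5+x*.1115+y*.9938,z)),0)
print("back in",k(0,-140,24),k(0,0,24),"spare if x flush y-101",k(0,-166,27),k(-65,-166,27),k(0,-36,27),k(-65,-36,27))
```

```text
turn [-0.0009 -0.0006 -0.0075] shift [-0.0011  0.0045  0.3732] pos [ 601.1 -256.4   76.6] yaw 96.06 F [-0.4  0.8 -0.5] t 17.15
back in [378. 138.] [ 395. -152.] spare if x flush y-101 [376. 179.] [278. 179.] [391. -64.] [265. -63.]
```

View pics/w6.png

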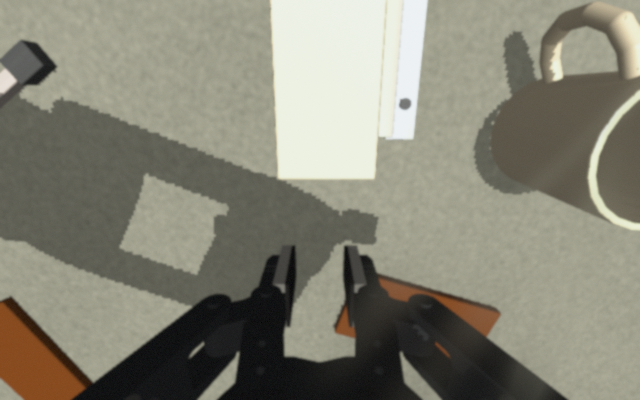

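The pile is flush with the back strip; its near edge is at row 180 between columns 278 and 376. I'll check the brown tile's clearance from the fingers.

```bash
python3 -c "
from h import *
c=imaging.calibration('wrist')
for p in((378,275),(335,330),(278,180),(376,180)):print(p,np.round(atz(c,p,9),0),np.round(atz(c,p,27),0))"
```

```text
(378, 275) [ 655. -306.    9.] [ 649. -294.   27.]
(335, 330) [ 627. -365.    9.] [ 624. -348.   27.]
(278, 180) [ 569. -235.    9.] [ 571. -229.   27.]
(376, 180) [ 639. -227.    9.] [ 635. -223.   27.]
```

step_arm(moves=[[[0, 0, -0.008], [0, 0.003, 0.2], -0.4], [[0, 0, -0.008], [0, 0.003, 0.3], -0.4], [[0, 0, -0.008], [0, 0.003, 0.345], -0.4], [[0, 0, -0.008], [0, 0.003, 0.36], -0.4], [[0, 0, -0.008], [0, 0.003, 0.365], -0.4], [[0, 0, -0.008], [0, 0.003, 0.365], -0.4]])

```text
clock: 17.75
eef_pos: [602.8, -256.8, 5.4]
tcp_rot: [3.14, 0.001, 1.685]
contact_force: [-0.1, -0.4, -0.0]
opening: 0.3
grasp_force: 0.0
```

step_arm(moves=[[[0, 0, 0], [0, 0, 0.015], -0.4], [[0, 0, 0], [0.03, 0, 0.016], -0.4], [[0, 0, 0], [0.06, 0, 0.016], -0.4], [[0, 0, 0], [0.08, 0, 0.016], -0.4], [[0, 0, 0], [0.1, 0, 0.016], -0.4], [[0, 0, 0], [0.12, 0, 0.016], -0.4], [[0, 0, 0], [0.14, 0, 0.016], -0.4]])

```text
clock: 18.45
eef_pos: [599.1, -228.6, 1.4]
tcp_rot: [3.141, 0.001, 1.685]
contact_force: [0.7, -2.0, 0.3]
opening: 0.302
grasp_force: 1.0
```

step_arm(moves=[[[0, 0, 0], [0.02, 0, 0], -0.4], [[0, 0, 0], [0.04, 0, 0], -0.4], [[0, 0, 0], [0.06, 0, 0], -0.4], [[0, 0, 0], [0.08, 0, 0], -0.4], [[0, 0, 0], [0.09, 0, 0], -0.4]])

```text
clock: 18.95
eef_pos: [596.9, -210.5, 1.3]
tcp_rot: [3.142, 0.0, 1.685]
contact_force: [0.4, -2.2, 0.7]
opening: 0.299
grasp_force: 1.2
```

step_arm(moves=[[[0, 0, 0], [0.01, 0, 0], -0.4], [[0, 0, 0], [0.02, 0, 0], -0.4], [[0, 0, 0], [0.028, 0, 0], -0.4], [[0, 0, 0], [0.033, 0, 0], -0.4]])

```text
clock: 19.35
eef_pos: [596.1, -204.2, 1.3]
tcp_rot: [3.142, 0.0, 1.685]
contact_force: [-0.1, -2.5, 1.4]
opening: 0.295
grasp_force: 1.2
```

step_arm(moves=[[[0, 0, 0], [0.004, 0, 0], -0.4], [[0, 0, 0], [0.008, 0, 0], -0.4], [[0, 0, 0], [0.01, 0, 0], -0.4]])

```text
clock: 19.65
eef_pos: [595.9, -202.3, 1.3]
tcp_rot: [3.142, 0.0, 1.685]
contact_force: [0.7, -2.6, 1.8]
opening: 0.3
grasp_force: 1.2
```

step_arm(moves=[[[0, 0, 0], [0.003, 0, 0], -0.4], [[0, 0, 0], [0.006, 0, 0], -0.4]])

```text
clock: 19.85
eef_pos: [595.8, -201.1, 1.3]
tcp_rot: [3.142, 0.0, 1.685]
contact_force: [0.5, -1.9, 2.0]
opening: 0.3
grasp_force: 1.2
```

step_arm(moves=[[[0, 0, 0], [0.003, 0, 0], -0.4], [[0, 0, 0], [0.005, 0, 0], -0.4]])

```text
clock: 20.05
eef_pos: [595.6, -200.2, 1.3]
tcp_rot: [3.142, 0.0, 1.685]
contact_force: [-0.1, -4.6, 1.3]
opening: 0.298
grasp_force: 2.0
```

step_arm(moves=[[[0, 0, 0], [0.003, 0, 0], -0.4], [[0, 0, 0], [0.003, 0, 0], -0.4]])

```text
clock: 20.25
eef_pos: [595.5, -199.6, 1.3]
tcp_rot: [-3.142, 0.0, 1.685]
contact_force: [0.0, -3.2, 1.2]
opening: 0.299
grasp_force: 2.0
```

step_arm(moves=[[[0, 0, 0], [0.002, 0, 0], -0.4], [[0, 0, 0], [0.002, 0, 0], -0.4]])

```text
clock: 20.45
eef_pos: [595.5, -199.2, 1.3]
tcp_rot: [3.142, 0.0, 1.685]
contact_force: [-0.5, -5.0, 1.3]
opening: 0.303
grasp_force: 2.4
```

step_arm(moves=[[[0, 0, 0], [0.003, 0, 0], -0.4], [[0, 0, 0], [0.003, 0, 0], -0.4]])

```text
clock: 20.65
eef_pos: [595.5, -199.2, 1.3]
tcp_rot: [3.141, 0.001, 1.685]
contact_force: [-1.1, -8.6, -0.8]
opening: 0.299
grasp_force: 4.0
```

step_arm(moves=[[[0, 0, 0], [0.003, 0, 0], -0.4], [[0, 0, 0], [0.003, 0, 0], -0.4]])

```text
clock: 20.85
eef_pos: [595.5, -199.2, 1.3]
tcp_rot: [3.141, 0.002, 1.686]
contact_force: [-0.6, -11.3, -0.7]
opening: 0.301
grasp_force: 5.5
```

step_arm(moves=[[[0, 0, 0], [0.002, 0, 0], -0.4], [[0, 0, 0], [0.002, 0, 0], -0.4]])

```text
clock: 21.05
eef_pos: [595.5, -199.1, 1.3]
tcp_rot: [3.141, 0.002, 1.686]
contact_force: [-1.2, -13.2, -0.5]
opening: 0.298
grasp_force: 6.5
```

step_arm(moves=[[[0, 0, 0], [-0.03, 0, 0], -0.4], [[0, 0, 0], [-0.15, 0, 0], -0.4], [[0, 0, 0], [-0.2, 0, -0.2], -0.4], [[0, 0, 0], [-0.2, 0, -0.45], -0.4], [[0, 0, 0], [0, 0, -0.65], -0.4], [[0, 0, 0], [0.2, 0, -0.65], -0.4], [[0, 0, 0], [0.2, 0, -0.65], -0.4], [[0, 0, 0], [0.2, 0, -0.65], -0.4]])

```text
clock: 21.85
eef_pos: [590.5, -156.5, 131.4]
tcp_rot: [-3.141, -0.001, 1.687]
contact_force: [0.5, -0.0, -0.3]
opening: 0.299
grasp_force: 0.0
```

Run:
```python
from h import *
s=telemetry.sense();im=imaging.grab_frame("wrist");c=imaging.calibration("wrist");print(s['eef_pos'],s['contact_force'],s['clock'])
cv2.imwrite("pics/w7.png",cv2.resize(im[20:330,230:450,::-1],None,fx=1.9,fy=1.9,interpolation=cv2.INTER_CUBIC))
k=lambda x,y,z:np.round((proj(c,(617+x*.9938-y*.1115,-56.5+x*.1115+y*.9938,z))-(230,20))*1.9,0)
print([k(*q) for q in((0,0,24),(-60,0,24),(0,-140,24),(0,0,27),(-65,0,27),(-65,-130,27),(0,-130,27))])
```

```text
[ 590.5336013  -156.50105785  131.4083412 ] [ 0.52961128 -0.01057326 -0.28424283] 21.85
[array([263., 106.]), array([115., 105.]), array([246., 417.]), array([264., 105.]), array([101., 105.]), array([111., 400.]), array([248., 401.])]
```

View pics/w7.png

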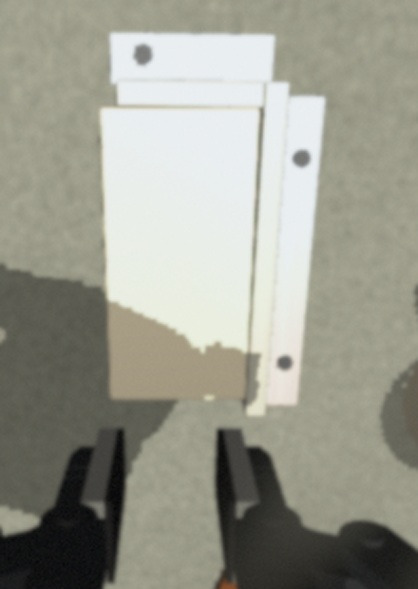

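The pile looks flush, with at most a hair gap at the back near (262,110). A second gentle square-up push on the back will remove it.

step_arm(moves=[[[0, 0, 1], [0.05, -0.2, 0], 0.2], [[0, 0, 1], [0.16, -0.335, 0], 0.2], [[0, 0, 1], [0.16, -0.335, 0], 0.2], [[0, 0, 1], [0.16, -0.335, 0], 0.2], [[0, 0, 1], [0.16, -0.335, 0], 0.2], [[0, 0, 1], [0.16, -0.335, 0], 0.2], [[0, 0, 1], [0.16, -0.335, 0], 0.2]])

```text
clock: 22.6
eef_pos: [520.3, -134.5, 130.5]
tcp_rot: [-3.14, 0.0, 0.898]
contact_force: [0.5, -1.1, -0.2]
opening: 0.605
grasp_force: 0.0
```

step_arm(moves=[[[0, 0, 1], [0, 0, 0.1], 0.2], [[0, 0, 1], [0, 0, 0.25], 0.2], [[0, 0, 1], [0, 0, 0.35], 0.2], [[0, 0, 1], [0, 0, 0.35], 0.2], [[0, 0, 1], [0, 0, 0.35], 0.2], [[0, 0, 1], [0, 0, 0.35], 0.2], [[0, 0, 1], [0, 0, 0.35], 0.2]])

```text
clock: 23.3
eef_pos: [520.3, -134.1, 60.7]
tcp_rot: [-3.141, 0.001, 0.115]
contact_force: [0.4, 0.8, 0.2]
opening: 0.596
grasp_force: 0.0
```

```bash
python3 -c "
from h import *
plan((520,-133,-2),6.4)"
```

```text
turn [-0.0005  0.0012  0.0038] shift [-0.0008 -0.0057  0.3134] pos [ 520.3 -134.1   60.7] yaw 6.57 F [0.4 0.8 0.2] t 23.3
```

step_arm(moves=[[[0, 0, 0.004], [0, 0, 0.15], 0.2], [[0, 0, 0.004], [0, 0, 0.25], 0.2], [[0, 0, 0.004], [0, 0, 0.295], 0.2], [[0, 0, 0.004], [0, 0, 0.305], 0.2], [[0, 0, 0.004], [0, 0, 0.31], 0.2], [[0, 0, 0.004], [0, 0, 0.31], 0.2], [[0, 0, 0.004], [0, 0, 0.31], 0.2]])

```text
clock: 24.0
eef_pos: [521.2, -133.8, 0.1]
tcp_rot: [3.141, -0.001, 0.111]
contact_force: [0.6, -0.5, 0.7]
opening: 0.604
grasp_force: 0.0
```

step_arm(moves=[[[0, 0, 0], [0.03, 0, 0], 0.2], [[0, 0, 0], [0.06, 0, 0], 0.2], [[0, 0, 0], [0.09, 0, 0], 0.2], [[0, 0, 0], [0.11, 0, 0], 0.2], [[0, 0, 0], [0.12, 0, 0], 0.2], [[0, 0, 0], [0.125, 0, 0], 0.2]])

```text
clock: 24.6
eef_pos: [545.6, -130.8, -0.8]
tcp_rot: [-3.142, 0.0, 0.111]
contact_force: [-0.2, 0.1, 0.0]
opening: 0.6
grasp_force: 0.0
```

step_arm(moves=[[[0, 0, 0], [0.004, 0, 0], 0.2], [[0, 0, 0], [0.008, 0, 0], 0.2], [[0, 0, 0], [0.01, 0, 0], 0.2]])

```text
clock: 24.9
eef_pos: [547.2, -130.6, -0.8]
tcp_rot: [-3.141, 0.0, 0.111]
contact_force: [-1.2, -0.6, -0.5]
opening: 0.603
grasp_force: 0.6
```

step_arm(moves=[[[0, 0, 0], [0.003, 0, 0], 0.2], [[0, 0, 0], [0.005, 0, 0], 0.2]])

```text
clock: 25.1
eef_pos: [547.8, -130.5, -0.8]
tcp_rot: [-3.141, 0.001, 0.111]
contact_force: [-3.3, 0.1, 1.2]
opening: 0.601
grasp_force: 1.4
```

step_arm(moves=[[[0, 0, 0], [0.003, 0, 0], 0.2], [[0, 0, 0], [0.003, 0, 0], 0.2]])

```text
clock: 25.3
eef_pos: [548.3, -130.4, -0.9]
tcp_rot: [-3.141, 0.001, 0.111]
contact_force: [-4.6, -0.1, 2.6]
opening: 0.598
grasp_force: 2.2
```

step_arm(moves=[[[0, 0, 0], [0.003, 0, 0], 0.2], [[0, 0, 0], [0.003, 0, 0], 0.2]])

```text
clock: 25.5
eef_pos: [548.4, -130.3, -0.9]
tcp_rot: [-3.141, 0.002, 0.111]
contact_force: [-5.9, -0.9, 4.2]
opening: 0.601
grasp_force: 3.2
```

step_arm(moves=[[[0, 0, 0], [0.003, 0, 0], 0.2], [[0, 0, 0], [0.006, 0, 0], 0.2], [[0, 0, 0], [0.006, 0, 0], 0.2]])

```text
clock: 25.8
eef_pos: [548.4, -130.2, -1.1]
tcp_rot: [-3.141, 0.004, 0.111]
contact_force: [-10.7, -3.3, 6.9]
opening: 0.597
grasp_force: 5.1
```

step_arm(moves=[[[0, 0, 0], [0.002, 0, 0], 0.2], [[0, 0, 0], [0.002, 0, 0], 0.2]])

```text
clock: 26.0
eef_pos: [548.4, -130.2, -1.2]
tcp_rot: [-3.14, 0.005, 0.111]
contact_force: [-11.1, -1.8, 5.8]
opening: 0.6
grasp_force: 5.8
```

Bearing firmly. I'll retreat and check that the tiles stayed put.

step_arm(moves=[[[0, 0, 0], [-0.03, 0, 0], 0.2], [[0, 0, 0], [-0.15, 0, 0], 0.2], [[0, 0, 0], [-0.25, 0, -0.1], 0.2], [[0, 0, 0], [-0.4, 0, -0.4], 0.2], [[0, 0, 0], [-0.6, 0, -0.7], 0.2], [[0, 0, 0], [-0.6, 0, -0.7], 0.2], [[0, 0, 0], [-0.6, 0, -0.7], 0.2], [[0, 0, 0], [-0.6, 0, -0.7], 0.2]])

```text
clock: 26.8
eef_pos: [433.1, -144.0, 140.3]
tcp_rot: [3.14, -0.004, 0.111]
contact_force: [-0.0, -0.4, 0.4]
opening: 0.6
grasp_force: 0.0
```

Run:
```python
from h import *
s=telemetry.sense();print(s['eef_pos'],s['contact_force'])
im=imaging.grab_frame("wrist");c=imaging.calibration("wrist")
k=lambda x,y,z:proj(c,(617+x*.9938-y*.1115,-56.5+x*.1115+y*.9938,z))
# rectify to corner frame at z=27, 5 px/mm; x right, y up : find tile edges from gradient profiles
src=np.float32([k(-80,-145,27),k(15,-145,27),k(15,15,27),k(-80,15,27)])
H=cv2.getPerspectiveTransform(src,np.float32([[0,640],[380,640],[380,0],[0,0]]))
w=cv2.warpPerspective(im,H,(380,640));cv2.imwrite("pics/w8.png",w[:,:,::-1])
```

```text
[ 433.07636856 -143.9624273   140.26800171] [-0.03770206 -0.4051438   0.38397176]
```

View pics/w8.png

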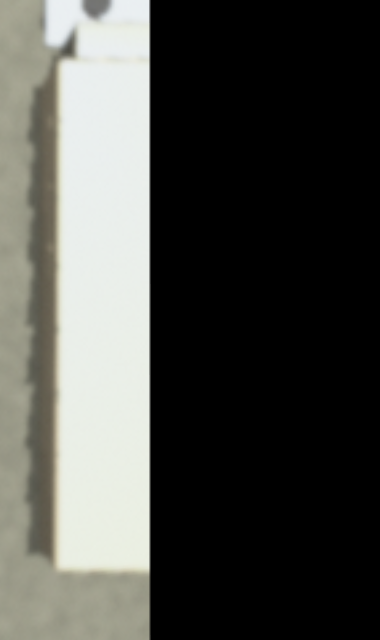

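The pile's outer face is straight and parallel to the back strip: its left edge is at columns 56–58 over the whole length. Handing in.

```bash
python3 -c "
from h import *
print(r.sign_off())"
```

```text
the job is handed in; nothing more can be done
None
```

I handed the job in at about 27 s: the spare tile is on the short pile, and the pile was pushed to about 11 N on the back strip, 13 N on the side strip and 11 N on the back again. The last pictures show it flush and square, no verdict came back, and I viewed 11 pictures where 10 were allowed.

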